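# Slide the soldering board into the bench stop

## Robot

A 7-joint arm with a two-finger parallel gripper is mounted at the origin on the work surface. World frame = base frame: x ahead of the robot, y to its left, z up, the work surface at z = 0. Lengths are in m, angles in degrees, forces in N, time in s.
With the tool pointing down it reaches from about 0.35 to 0.9 m from the base axis. Payload 8.1 kg.
Tool frame: the origin (TCP) lies on the centre line of the jaws, within the pads' length; the fingertips stand 19 mm ahead of it and the grasp point (between the pads) is the TCP; z points along the fingers, y is the line along which they close (so a half turn about z gives the same grasp; the last joint's range is limited). The gripper opens to 92 mm and grips with 3 to 60 N. Pads are 19 mm wide; open, the fingers measure 130 mm over their backs; the gripper's body (75 mm by 190 mm) begins 47 mm behind the grasp point.
Start: joints at [-82.025, 24.895, 1.432, 90.138, -0.665, 64.973, -4.303], TCP at [0.15, 0.607, 0.224] pointing down, gripper open.
Joint ranges: [-149.89, 149.89], [-25.12, 119.58], [-72.63, 75.52], [4.76, 147.25], [-75.54, 255.54], [6.69, 114.76], [-157.13, 157.13]. Speed limits (degrees/s): [127.2, 127.2, 172.46, 172.46, 180, 180, 180].

## Interface

Orientations are given as a 3x3 rotation matrix whose columns are the frame's x, y, z axes.
In Python, from workcell import manip, cams, order gives the robot as it stands.
- The arm moves only by the tool send_rows, never from a script. Its argument "deltas" is a list of rows, each an object of numbers: "hand": the opening, from -1 (shut) to 1 (fully open); "tx", "ty", "tz": the shift along the tool's x, y, z in mm; "turn": the turn about the tool's z in rad. In form: [{"hand": .., "tx": .., "ty": .., "tz": .., "turn": ..}, ...]. A call has exactly 5 rows; each row shifts and turns the commanded pose from where the row before left it, along the tool's axes as they then stand; what a row does not reach is not made up. A row lasts 1/8 s, in which the tool goes at most 62.5 mm and 10.7 degrees, less where a joint would pass 70% of its speed; a pose out of reach is approached as far as the arm can. A call with a gripper value outside its range is refused whole. The fingers move at their own pace and stop on an object; "squeeze" is the grip in N (left out, the last holds). Time passes only in rows, so rows that do not move let the fingers close, or fill a call up. It gives the time, the measured TCP pose, the force, the opening and the grip force at its end, in the units of the state.
- manip.read_state(): the state, without advancing time (a new reading comes with each control period).
- cams.capture(name): name is "scene" or "top"; returns the picture (420x560x3 uint8, blue, green, red); there is no depth.
- cams.camera_params(name): a dict with "camera_matrix" (3x3 intrinsics, pixels), "k1" (the pictures are not rectified: a ray, as slopes to the right and down, at radius r is drawn at 1 + k1 r^2 times it, then the intrinsics apply), "xyz" and "attitude" of the camera in the world. Camera axes: x right, y up, looking along -z (the intrinsics and any distortion apply to the point x, -y, -z); pixel columns grow to the right and rows downward; lengths in m; the calibration is good to about 2 mm. A picture is of the moment at which its call begins. camera_params takes no time and is no camera call.
- order.close_job(): hands the job in; it is judged then, once.
Trained networks look in the newest picture that a camera, given by its name, has taken for a name from the list of things; names that differ only in an ending like _2 or _b are one class to them, and where a whole thing is asked for, a point or a joint stands for the part that bears it (a point fixed in the world has none). Each returns a list of dicts, best first, with "score" (0 to 1); they miss things now and then, are a little off and sometimes report something else, mostly with a low value. They report only what shows in the picture. A call takes as long as a camera call.
- cams.trace(label, camera): "mask" (420x560 bool, what is visible of it) and "rect" ([left, top, right, bottom] in pixels, round what is visible of it).
The state is a dict: "t": time; "joint_positions": joint angles; "joint_velocities": joint speeds; "joint_torque": joint torques, N m; "ee_pos": TCP position; "tool_rot": TCP orientation; "contact_force": force on the tool from outside, world axes, zero at the start; "wrist_torque": the same for the moment, N m; "grip_width": opening from 0.0 (shut) to 1.0 (fully open); "finger_force": force on a finger pad.
Only numpy, scipy, OpenCV 4.12 (cv2) and the standard library are available. Lean on these libraries where they do the work, as an engineer would, in place of code of your own. Each camera call takes 0.05 s, during which the arm holds its last target. There are 200 camera calls.

## Task

Without lifting it, push the pale soldering board along the bench with the fingers, until its long far edge is flush against the oak batten and its end is flush against the red end stop, tight in the corner between the two. The gold heart locket lying on the board rides along: do not touch it, and keep it on the board. Do not disturb the brass doming block, the flux dish or the pliers, and leave the board clear of the robot when done.

Things in the scene. Friction and masses are not known exactly. Their poses are not given: they have to be found in the camera images.
- board: pale grey-white rectangular soldering board with brown scorch spots, loose, 245 to 490 g, sliding on the bench under a push of less than 8 N, 90 mm deep (its x) by 120 mm wide (its y) by 25 mm thick; origin at the centre of its underside; x points towards the oak batten (within 0.35 rad at the start), z up
- board_back_left (a point): far left corner of the board (the corner at its +x, +y), at half thickness
- board_back_right (a point): far right corner of the board (the corner at its +x, -y), at half thickness
- locket: small gold heart locket, 25 mm long, 7 mm thick, 15 g, lying loose on top of the board, within 20 mm of its middle at the start; origin at the centre of its underside
- fence: light oak batten screwed to the bench, 400 mm long (its y), 35 mm deep (its x), 30 mm high, beyond the board as seen from the robot; origin at bench level at the middle of its front face, the long face that looks to the board; the batten lies at +x of this face, the board at -x; y runs along it; it stands turned by up to 0.2 rad
- cheek: red end stop fixed to the bench, square to the batten and touching its front face: 70 mm long (its x), 30 mm wide (its y), 30 mm high; origin at the centre of its underside; axes parallel to those of the batten; it stands 180 mm along the batten from the batten's middle, at the left (+y) or right (-y) end, varying from run to run. The board goes on its inner side, towards the batten's middle
- doming_block: solid brass 50 mm cube with round hollows, 800 g, loose, standing before the other end of the batten, about 180 mm from the batten's middle; origin at the centre of its underside; leave alone
- flux_dish: white round ceramic bowl, 72 mm across, 24 mm high, loose, to one side of the board; origin at the centre of its underside; leave alone
- pliers: small pliers lying flat, steel jaws to +x, black handles to -x, 134 mm long, 44 mm wide, 12 mm high, loose, to the other side of the board; origin under the pivot, 48 mm from the tip of the jaws; leave alone

How it is judged:
By the outcome, as a careful person would: the job done as asked, in the order asked, and still so for the second after the job is handed in, with the robot touching nothing.
It also fails if it takes over 58 s, if anything falls off the work surface, if the arm or the gripper's body presses on something with over 40 N, if the wrist force passes 120 N, or if a joint passes its speed limit or range.

## Working session

There is one attempt and no reset: what is moved stays moved. The work goes in short steps, Python scripts to look and compute and a tool call to move; the robot and the scene stay as the last step left them, time stands still between calls to the robot, and variables do not carry over. Pictures are saved under pics/ and viewed, at most 10 in all, crops included, and the job is handed in when it is done.

Besides the shell and the picture viewer there is one more tool, called after "Call:" as a command line: name --argument value ..., lists and objects as JSON in quotes. send_rows: Moves the arm, as the interface text tells. Its arguments: {"type":"object","properties":{"deltas":{"type":"array","items":{"type":"object","properties":{"hand":{"type":"number"},"tx":{"type":"number"},"ty":{"type":"number"},"tz":{"type":"number"},"turn":{"type":"number"}}}},"squeeze":{"type":"number"}},"required":["deltas"]}

```bash
ls; mkdir -p pics; cat > h.py <<'E'
import numpy as np, cv2
from workcell import manip, cams, order
def ray(cam,uv):
    p=cams.camera_params(cam);K=np.array(p["camera_matrix"]);uv=np.atleast_2d(uv).astype(float)
    d=cv2.undistortPoints(uv[:,None,:],K,np.array([p["k1"],0,0,0.])).reshape(-1,2)
    R=np.array(p["attitude"]);
    return np.array(p["xyz"]),np.c_[d[:,0],-d[:,1],-np.ones(len(d))]@R.T
def onplane(cam,uv,z):
    o,d=ray(cam,uv);return (o+d*((z-o[2])/d[:,2])[:,None])[:,:2]
def proj(cam,P):
    p=cams.camera_params(cam);K=np.array(p["camera_matrix"]);R=np.array(p["attitude"])
    c=(np.atleast_2d(P)-p["xyz"])@R;a=c[:,0]/-c[:,2];b=-c[:,1]/-c[:,2];s=1+p["k1"]*(a*a+b*b)
    return np.c_[K[0,0]*a*s+K[0,2],K[1,1]*b*s+K[1,2]]
E
python3 - <<'E'
from h import *
for c in("top","scene"):
    im=cams.capture(c);cv2.imwrite(f"pics/{c}0.png",im);p=cams.camera_params(c);print(c,p)
for n in("board","locket","fence","cheek","doming_block","flux_dish","pliers"):
  for c in ("top","scene"):
    for r in cams.trace(n,c)[:2]:
        m=r["mask"];v,u=np.nonzero(m);print(n,c,round(r["score"],2),r["rect"],m.sum())
        np.save(f"m_{n}_{c}.npy",m) if r is not None and r["score"]>.5 else 0
        if c=="top": 
            q=cv2.boxPoints(cv2.minAreaRect(np.c_[u,v].astype(np.float32)));print(onplane(c,q,.025).round(3).tolist())
s=manip.read_state();print(s["t"],s["ee_pos"],s["tool_rot"],s["grip_width"])
E
```

```text
pics
top {'camera_matrix': array([[541.21135302,   0.        , 274.3862223 ],
       [  0.        , 541.21135302, 213.10383948],
       [  0.        ,   0.        ,   1.        ]]), 'k1': -0.0005158900877264316, 'xyz': array([0.43508626, 0.00247553, 1.00720321]), 'attitude': array([[-0.01328   ,  0.99259755, -0.12072179],
       [-0.99978939, -0.01129199,  0.01713694],
       [ 0.0156469 ,  0.12092394,  0.99253845]])}
scene {'camera_matrix': array([[383.98051102,   0.        , 274.15226191],
       [  0.        , 383.98051102, 206.06578378],
       [  0.        ,   0.        ,   1.        ]]), 'k1': 0.012261595585268492, 'xyz': array([1.02806308, 0.34929115, 0.46302003]), 'attitude': array([[-0.60820765, -0.43352632,  0.66493487],
       [ 0.79356447, -0.35151388,  0.49668242],
       [ 0.01840894,  0.82975473,  0.55782452]])}
board top 0.78 [250.1, 206.5, 325.9, 273.3] 3052
[[0.487, 0.032], [0.573, 0.002], [0.533, -0.111], [0.447, -0.08]]
board top 0.52 [145.5, 216.1, 186.7, 252.0] 1213
[[0.554, 0.223], [0.553, 0.154], [0.484, 0.153], [0.485, 0.222]]
board scene 0.94 [242.5, 188.6, 
[... 597 characters left out ...]
.165], [0.678, 0.109], [0.621, 0.123]]
doming_block scene 0.64 [293.7, 262.5, 335.5, 320.1] 1582
flux_dish top 0.58 [148.8, 213.4, 186.0, 254.5] 1195
[[0.556, 0.221], [0.555, 0.154], [0.484, 0.153], [0.485, 0.22]]
flux_dish scene 0.67 [357.7, 241.4, 398.0, 273.5] 947
pliers top 0.61 [389.3, 248.9, 415.6, 322.6] 814
[[0.479, -0.199], [0.489, -0.241], [0.364, -0.267], [0.354, -0.226]]
pliers scene 0.67 [244.7, 187.2, 311.7, 238.2] 2000
pliers scene 0.66 [217.1, 157.1, 251.8, 182.1] 323
0.8 [0.1496806  0.60682191 0.22447129] [[-9.70880684e-01  2.39563554e-01  1.57949267e-05]
 [ 2.39563555e-01  9.70880681e-01  7.60828716e-05]
 [ 2.89169392e-06  7.76512793e-05 -9.99999997e-01]] 0.9977208199201731
```

View pics/top0.png

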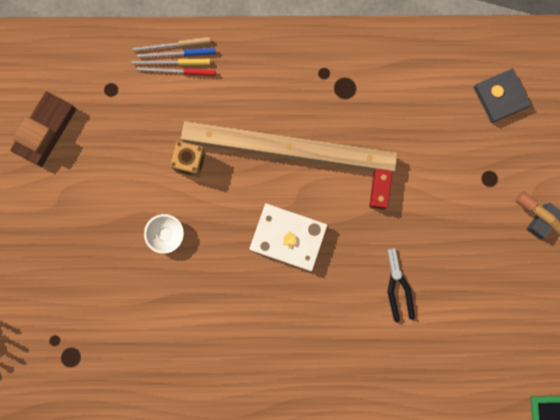

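View pics/scene0.png

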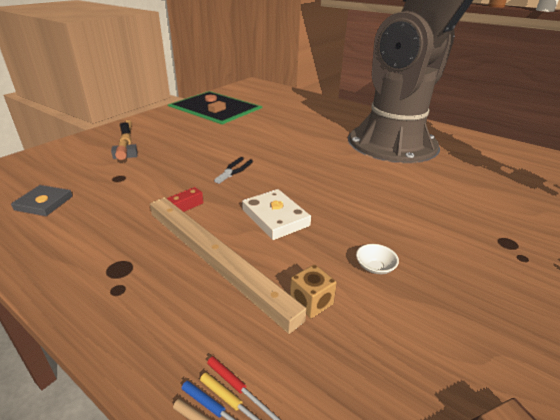

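The top view shows the red stop at the right end of the batten, near pixel (381,189). The board is centred near (288,238) with the locket at (290,240), the dish at (164,234), the pliers at (400,285) and the brass block at (187,157). Next I fit the poses with the known box models.

```bash
cat >> h.py <<'E'
from scipy.optimize import minimize
def hullmask(cam,box,pose):
    x0,x1,y0,y1,h=box;c,s=np.cos(pose[2]),np.sin(pose[2])
    P=[[pose[0]+c*x-s*y,pose[1]+s*x+c*y,z] for x in(x0,x1) for y in(y0,y1) for z in(0,h)]
    q=cv2.convexHull((proj(cam,P)*4).astype(np.float32)*4)
    m=np.zeros((1680,2240),np.uint8);cv2.fillConvexPoly(m,np.round(q).astype(np.int32),1,shift=2)
    return cv2.resize(m.astype(np.float32),(560,420),interpolation=cv2.INTER_AREA)
BOARD=(-.045,.045,-.06,.06,.025);FENCE=(0,.035,-.2,.2,.03)
def cheek(side): return (-.07,0,side*.18-.015,side*.18+.015,.03)
def fit(items,x0):  # items: (cam,mask,box)
    def f(p): 
        e=0
        for c,m,b in items:
            a=hullmask(c,b,p);e+=1-np.minimum(a,m).sum()/np.maximum(a,m).sum()
        return e/len(items)
    S=np.array([x0]+[np.array(x0)+d for d in np.diag([.008,.008,.05])])
    r=minimize(f,x0,method="Nelder-Mead",options=dict(initial_simplex=S,xatol=1e-4,fatol=1e-5));return r.x,r.fun
def tofence(F,xy):
    c,s=np.cos(F[2]),np.sin(F[2]);d=np.asarray(xy)-F[:2];return np.array([c*d[0]+s*d[1],-s*d[0]+c*d[1]])
E
python3 - <<'E'
from h import *
L=lambda n,c:np.load(f"m_{n}_{c}.npy").astype(np.float32)
for cs in (["top"],["scene"],["top","scene"]):
    F,e=fit([(c,L("fence",c),FENCE) for c in cs]+[(c,L("cheek",c),cheek(-1)) for c in cs],[.655,-.04,-.155])
    print("fence",cs,F.round(4),e)
for cs in (["top"],["scene"],["top","scene"]):
    ms=[(c,(cams.trace("board",c)[0]["mask"]).astype(np.float32),BOARD) for c in cs]
    ms=[(c,cv2.morphologyEx(m,cv2.MORPH_CLOSE,np.ones((15,15))),b) for c,m,b in ms]
    B,e=fit(ms,[.51,-.04,-.34]);print("board",cs,B.round(4),e,"in fence",tofence(F,B[:2]).round(4),B[2]-F[2])
E
```

```text
fence ['top'] [ 0.6608 -0.0408 -0.1598] 0.08142340183258057
fence ['scene'] [ 0.6597 -0.0355 -0.1679] 0.11386334896087646
fence ['top', 'scene'] [ 0.6602 -0.0394 -0.162 ] 0.13247625529766083
board ['top'] [ 0.5097 -0.0402 -0.3461] 0.03109663724899292 in fence [-0.1484 -0.025 ] -0.1840662366108148
board ['scene'] [ 0.5097 -0.0339 -0.3384] 0.03848010301589966 in fence [-0.1494 -0.0188] -0.17640781296547983
board ['top', 'scene'] [ 0.5092 -0.0388 -0.342 ] 0.06882429122924805 in fence [-0.1491 -0.0237] -0.17995243011858822
```

Call:
send_rows --deltas '[{"hand": 0.5, "tx": -20, "ty": -25}, {"hand": 0.5, "tx": -31, "ty": -38}, {"hand": 0.5, "tx": -31, "ty": -38}, {"hand": 0.5, "tx": -31, "ty": -38}, {"hand": 0.5, "tx": -31, "ty": -38}]'

```text
invalid input at $.deltas[0]: expected keys hand, tx, ty, tz, turn
```

Call:
send_rows --deltas '[{"hand": 0.5, "tx": -31, "ty": -38}, {"hand": 0.5, "tx": -31, "ty": -38}, {"hand": 0.5, "tx": -31, "ty": -38}, {"hand": 0.5, "tx": -31, "ty": -38}, {"hand": 0.5, "tx": -31, "ty": -38}]'

```text
invalid input at $.deltas[0]: expected keys hand, tx, ty, tz, turn
```

Call:
send_rows --deltas '[{"hand": 0.5, "tx": -31, "ty": -38}, {"hand": 0.5, "tx": -31, "ty": -38}, {"hand": 0.5, "tx": -31, "ty": -38}, {"hand": 0.5, "tx": -25, "ty": -36}, {"hand": 0.5, "tx": -12, "ty": -17, "turn": 0.1}]'

```text
invalid input at $.deltas[0]: expected keys hand, tx, ty, tz, turn
```

Call:
send_rows --deltas '[{"hand": 0.5, "tx": -20, "ty": -25, "tz": 0, "turn": 0}, {"hand": 0.5, "tx": -31, "ty": -38, "tz": 0, "turn": 0}, {"hand": 0.5, "tx": -31, "ty": -38, "tz": 0, "turn": 0}, {"hand": 0.5, "tx": -31, "ty": -38, "tz": 0, "turn": 0}, {"hand": 0.5, "tx": -31, "ty": -38, "tz": 0, "turn": 0}]'

```text
t: 1.62
ee_pos: [0.2477, 0.3991, 0.2246]
tool_rot: [[-0.971, 0.24, 0.0], [0.24, 0.971, 0.0], [-0.0, 0.001, -1.0]]
contact_force: [0.5, 0.4, 0.3]
grip_width: 0.753
finger_force: 0.0
```

Call:
send_rows --deltas '[{"hand": 0.5, "tx": -31, "ty": -38, "tz": 0, "turn": 0}, {"hand": 0.5, "tx": -31, "ty": -38, "tz": 0, "turn": 0}, {"hand": 0.5, "tx": -31, "ty": -38, "tz": 0, "turn": 0}, {"hand": 0.5, "tx": -31, "ty": -38, "tz": 0, "turn": 0}, {"hand": 0.5, "tx": -31, "ty": -38, "tz": 0, "turn": 0}]'

```text
t: 2.25
ee_pos: [0.3527, 0.1775, 0.2248]
tool_rot: [[-0.971, 0.239, 0.001], [0.239, 0.971, 0.001], [-0.001, 0.001, -1.0]]
contact_force: [0.6, 0.4, -0.3]
grip_width: 0.748
finger_force: 0.0
```

Call:
send_rows --deltas '[{"hand": 0.5, "tx": -31, "ty": -38, "tz": 0, "turn": 0}, {"hand": 0.5, "tx": -31, "ty": -38, "tz": 0, "turn": 0}, {"hand": 0.5, "tx": -31, "ty": -38, "tz": 0, "turn": 0}, {"hand": 0.5, "tx": -25, "ty": -36, "tz": 0, "turn": 0}, {"hand": 0.5, "tx": -12, "ty": -17, "tz": 0, "turn": 0.1}]'

```text
t: 2.88
ee_pos: [0.4389, -0.0169, 0.2247]
tool_rot: [[-0.941, 0.34, 0.001], [0.34, 0.941, -0.0], [-0.001, -0.0, -1.0]]
contact_force: [-0.3, 0.3, -0.2]
grip_width: 0.746
finger_force: 0.0
```

Call:
send_rows --deltas '[{"hand": 0.5, "tx": 0, "ty": 2, "tz": 40, "turn": 0}, {"hand": 0.5, "tx": 0, "ty": 0, "tz": 50, "turn": 0}, {"hand": 0.5, "tx": 0, "ty": 0, "tz": 50, "turn": 0}, {"hand": 0.5, "tx": 0, "ty": 0, "tz": 40, "turn": 0}, {"hand": 0.5, "tx": 0, "ty": 0, "tz": 17, "turn": 0}]'

```text
t: 3.5
ee_pos: [0.4379, -0.0126, 0.0255]
tool_rot: [[-0.942, 0.335, -0.003], [0.335, 0.942, -0.001], [0.002, -0.001, -1.0]]
contact_force: [-0.1, 0.7, 0.3]
grip_width: 0.747
finger_force: 0.0
```

Call:
send_rows --deltas '[{"hand": 0.5, "tx": -4, "ty": 0, "tz": 0, "turn": 0}, {"hand": 0.5, "tx": -4, "ty": 0, "tz": 0, "turn": 0}, {"hand": 0.5, "tx": -4, "ty": 0, "tz": 0, "turn": 0}, {"hand": 0.5, "tx": -3, "ty": 0, "tz": 0, "turn": 0}, {"hand": 0.5, "tx": -3, "ty": 0, "tz": 0, "turn": 0}]'

```text
t: 4.12
ee_pos: [0.4563, -0.0185, 0.0278]
tool_rot: [[-0.942, 0.335, 0.001], [0.335, 0.942, 0.0], [-0.001, 0.0, -1.0]]
contact_force: [0.8, 1.0, -0.7]
grip_width: 0.752
finger_force: 0.0
```

Call:
send_rows --deltas '[{"hand": 0.5, "tx": -3, "ty": 0, "tz": 0, "turn": 0}, {"hand": 0.5, "tx": -3, "ty": 0, "tz": 0, "turn": 0}, {"hand": 0.5, "tx": -4, "ty": 0, "tz": 0, "turn": 0}, {"hand": 0.5, "tx": -4, "ty": 0, "tz": 0, "turn": -0.009}, {"hand": 0.5, "tx": -4, "ty": 0, "tz": 0, "turn": -0.009}]'

```text
t: 4.75
ee_pos: [0.4732, -0.0247, 0.0274]
tool_rot: [[-0.948, 0.318, -0.0], [0.318, 0.948, -0.0], [0.0, -0.0, -1.0]]
contact_force: [-0.2, -0.4, 0.8]
grip_width: 0.75
finger_force: 0.0
```

Call:
send_rows --deltas '[{"hand": 0.5, "tx": -4, "ty": 0, "tz": 0, "turn": -0.01}, {"hand": 0.5, "tx": -4, "ty": 0, "tz": 0, "turn": -0.01}, {"hand": 0.5, "tx": -4, "ty": 0, "tz": 0, "turn": -0.01}, {"hand": 0.5, "tx": -4, "ty": 0, "tz": 0, "turn": -0.01}, {"hand": 0.5, "tx": -4, "ty": 0, "tz": 0, "turn": -0.01}]'

```text
t: 5.38
ee_pos: [0.4922, -0.0306, 0.0274]
tool_rot: [[-0.963, 0.27, 0.0], [0.27, 0.963, 0.0], [-0.0, 0.0, -1.0]]
contact_force: [0.2, -0.1, -0.4]
grip_width: 0.749
finger_force: 0.0
```

Call:
send_rows --deltas '[{"hand": 0.5, "tx": -4, "ty": 0, "tz": 0, "turn": -0.01}, {"hand": 0.5, "tx": -4, "ty": 0, "tz": 0, "turn": -0.01}, {"hand": 0.5, "tx": -4, "ty": 0, "tz": 0, "turn": -0.01}, {"hand": 0.5, "tx": -4, "ty": 0, "tz": 0, "turn": -0.01}, {"hand": 0.5, "tx": -4, "ty": 0, "tz": 0, "turn": -0.01}]'

```text
t: 6.0
ee_pos: [0.5115, -0.0356, 0.0274]
tool_rot: [[-0.975, 0.221, -0.0], [0.221, 0.975, 0.0], [0.0, 0.0, -1.0]]
contact_force: [-0.3, 0.2, 1.1]
grip_width: 0.751
finger_force: 0.0
```

```bash
cat > look.py <<'E'
import sys
from h import *
F=np.array([.6602,-.0394,-.161])
for c in ("top","scene"):
    im=cams.capture(c);cv2.imwrite(f"pics/{c}_{sys.argv[1]}.png",im)
    for r in cams.trace("board",c)[:1]:
        m=cv2.morphologyEx(r["mask"].astype(np.float32),cv2.MORPH_CLOSE,np.ones((15,15)))
        u=np.argwhere(m)[:,::-1].mean(0)
        x,e=fit([(c,m,BOARD)],[*onplane(c,u,.015)[0],-.2]);print(c,round(r["score"],2),x.round(4),"err",round(e,3),"fence frame",tofence(F,x[:2]).round(4),"dyaw",round(x[2]-F[2],3))
    for r in cams.trace("locket",c)[:1]:
        u=np.argwhere(r["mask"])[:,::-1].mean(0);print(" locket",round(r["score"],2),u.round(),onplane(c,u,.029).round(3))
s=manip.read_state();print(s["t"],s["ee_pos"].round(4),tofence(F,s["ee_pos"][:2]).round(4),s["contact_force"].round(1),s["joint_positions"].round(0))
R=s["tool_rot"];print("tool yaw rel fence",np.arctan2(-R[0,1],R[1,1])-F[2])
E
python3 look.py 1
```

```text
top 0.66 [ 0.6661  0.1124 -0.2838] err 0.713 fence frame [-0.0185  0.1508] dyaw -0.123
scene 0.6 [ 0.5085 -0.033  -0.3465] err 0.125 fence frame [-0.1508 -0.018 ] dyaw -0.185
 locket 0.67 [275. 216.] [[ 0.538 -0.015]]
6.3 [ 0.5111 -0.0355  0.0274] [-0.1478 -0.0201] [-0.1  0.4 -0.5] [-17.  31.  20. 118. -18.  34.  93.]
tool yaw rel fence -0.06299305513519537
```

View pics/scene_1.png

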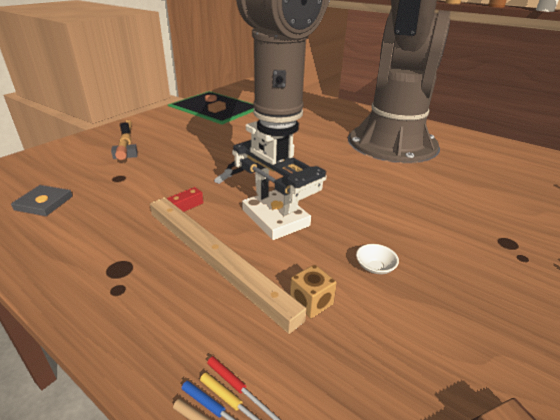

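```bash
python3 -c "
import cv2
a=cv2.imread('pics/scene_1.png')[110:250,190:350];b=cv2.imread('pics/top_1.png')[150:290,210:370]
cv2.imwrite('pics/z1.png',cv2.resize(cv2.hconcat([a,b]),None,fx=2.5,fy=2.5,interpolation=2))"
```

```text
(no output)
```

View pics/z1.png

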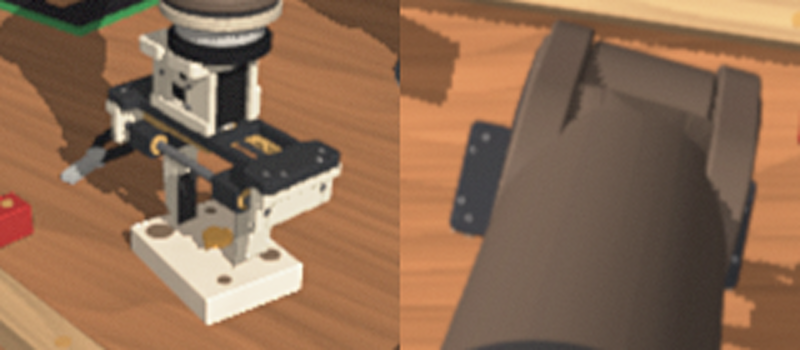

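```bash
python3 - <<'E'
from h import *
s=manip.read_state();R=s["tool_rot"];p=s["ee_pos"]
for y in(.034,.044,.053,-.034,-.044,-.053):
  print(y,[proj("scene",p+R@[-.0095*0,y,dz]).round(0).tolist()[0] for dz in (.019,.0,-.02,-.047)])
print(s["contact_force"],s["wrist_torque"])
print(proj("scene",[[.51-.045,-.04,.025]]))
E
```

```text
0.034 [[285.0, 222.0], [286.0, 215.0], [286.0, 206.0], [287.0, 195.0]]
0.044 [[289.0, 225.0], [289.0, 217.0], [289.0, 209.0], [290.0, 197.0]]
0.053 [[292.0, 227.0], [292.0, 219.0], [293.0, 211.0], [293.0, 199.0]]
-0.034 [[264.0, 207.0], [264.0, 200.0], [264.0, 192.0], [264.0, 180.0]]
-0.044 [[261.0, 205.0], [261.0, 198.0], [261.0, 190.0], [261.0, 178.0]]
-0.053 [[259.0, 204.0], [259.0, 196.0], [259.0, 188.0], [259.0, 177.0]]
[-0.08033751  0.37011099 -0.50406292] [0.02825903 0.04209827 0.01488631]
[[286.19454905 197.79363614]]
```

The crop shows the open fingers hovering just over the board, with tips at pixels (264,200) and (286,215). The locket at (277,205) and the board haven't moved. The tips therefore sit higher than the text states, so I'll lift, back off and come down lower behind the board.

Call:
send_rows --deltas '[{"hand": 0.5, "tx": 0, "ty": 0, "tz": -30, "turn": 0}, {"hand": 0.5, "tx": 0, "ty": 0, "tz": -10, "turn": 0.118}, {"hand": 0.5, "tx": 30, "ty": -2, "tz": 0, "turn": 0}, {"hand": 0.5, "tx": 30, "ty": -2, "tz": 0, "turn": 0}, {"hand": 0.5, "tx": 15, "ty": 0, "tz": 0, "turn": 0}]'

```text
t: 6.92
ee_pos: [0.4377, -0.0137, 0.0674]
tool_rot: [[-0.942, 0.335, -0.001], [0.335, 0.942, 0.0], [0.001, 0.0, -1.0]]
contact_force: [0.8, -0.4, 0.7]
grip_width: 0.751
finger_force: 0.0
```

Call:
send_rows --deltas '[{"hand": 0.5, "tx": 0, "ty": 0, "tz": 25, "turn": 0}, {"hand": 0.5, "tx": 0, "ty": 0, "tz": 15, "turn": 0}, {"hand": 0.5, "tx": 0, "ty": 0, "tz": 2, "turn": 0}, {"hand": 0.5, "tx": 0, "ty": 0, "tz": 1, "turn": 0}, {"hand": 0.5, "tx": 0, "ty": 0, "tz": 0, "turn": 0}]'

```text
t: 7.55
ee_pos: [0.4398, -0.0142, 0.0249]
tool_rot: [[-0.942, 0.335, 0.001], [0.335, 0.942, 0.0], [-0.001, 0.0, -1.0]]
contact_force: [0.2, -0.4, 0.5]
grip_width: 0.748
finger_force: 0.0
```

```bash
python3 look.py 2; python3 -c "
import cv2
a=cv2.imread('pics/scene_2.png')[110:250,210:370];b=cv2.imread('pics/top_2.png')[170:310,210:370]
cv2.imwrite('pics/z2.png',cv2.resize(cv2.hconcat([a,b]),None,fx=2.5,fy=2.5,interpolation=2))"
```

```text
top 0.75 [ 0.5378 -0.0493 -0.1454] err 0.582 fence frame [-0.1192 -0.0294] dyaw 0.016
scene 0.89 [ 0.5095 -0.0336 -0.3482] err 0.038 fence frame [-0.1497 -0.0184] dyaw -0.187
7.85 [ 0.4395 -0.0141  0.0246] [-0.2219 -0.0104] [-0.4  0.4 -0.1] [-22.  26.  22. 128. -20.  28.  86.]
tool yaw rel fence -0.1808062751858351
```

View pics/z2.png

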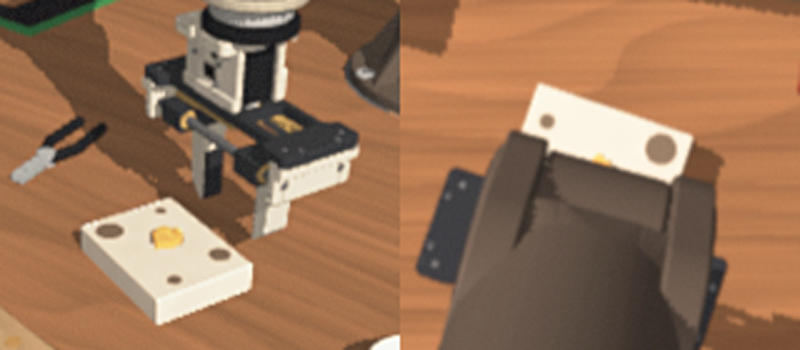

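```bash
python3 - <<'E'
from h import *
s=manip.read_state();R=s["tool_rot"];p=s["ee_pos"]
for y in(.034,.044,.053,-.034,-.044,-.053):
  print(y,[[proj("scene",p+R@[x,y,dz]).round(0).tolist()[0] for dz in (.019,.0,-.02,-.047)] for x in(-.0095,)])
E
```

```text
0.034 [[[309.0, 214.0], [309.0, 206.0], [310.0, 198.0], [311.0, 186.0]]]
0.044 [[[312.0, 216.0], [312.0, 208.0], [313.0, 200.0], [314.0, 189.0]]]
0.053 [[[314.0, 218.0], [315.0, 210.0], [316.0, 202.0], [317.0, 191.0]]]
-0.034 [[[290.0, 198.0], [290.0, 191.0], [291.0, 183.0], [291.0, 172.0]]]
-0.044 [[[287.0, 196.0], [288.0, 189.0], [288.0, 181.0], [289.0, 170.0]]]
-0.053 [[[285.0, 195.0], [285.0, 187.0], [286.0, 179.0], [286.0, 168.0]]]
```

The board and locket are untouched. The fingertips show at about (315,205) and (292,189), which puts them near z = 27 mm, roughly 20 mm higher than stated. I'll go down another 16 mm while watching the force.

Call:
send_rows --deltas '[{"hand": 0.5, "tx": 0, "ty": 0, "tz": 4, "turn": 0}, {"hand": 0.5, "tx": 0, "ty": 0, "tz": 4, "turn": 0}, {"hand": 0.5, "tx": 0, "ty": 0, "tz": 2, "turn": 0}, {"hand": 0.5, "tx": 0, "ty": 0, "tz": 0, "turn": 0}, {"hand": 0.5, "tx": 0, "ty": 0, "tz": 0, "turn": 0}]'

```text
t: 8.48
ee_pos: [0.4393, -0.0142, 0.0144]
tool_rot: [[-0.942, 0.335, -0.0], [0.335, 0.942, 0.0], [0.0, 0.0, -1.0]]
contact_force: [-0.2, 0.2, -0.7]
grip_width: 0.753
finger_force: 0.0
```

Call:
send_rows --deltas '[{"hand": 0.5, "tx": 0, "ty": 0, "tz": 2, "turn": 0}, {"hand": 0.5, "tx": 0, "ty": 0, "tz": 2, "turn": 0}, {"hand": 0.5, "tx": 0, "ty": 0, "tz": 2, "turn": 0}, {"hand": 0.5, "tx": 0, "ty": 0, "tz": 0, "turn": 0}, {"hand": 0.5, "tx": 0, "ty": 0, "tz": 0, "turn": 0}]'

```text
t: 9.1
ee_pos: [0.4393, -0.0142, 0.0084]
tool_rot: [[-0.942, 0.335, -0.0], [0.335, 0.942, 0.0], [0.0, -0.0, -1.0]]
contact_force: [-0.1, 0.6, -0.2]
grip_width: 0.748
finger_force: 0.0
```

Call:
send_rows --deltas '[{"hand": 0.5, "tx": -4, "ty": 0, "tz": 0, "turn": 0}, {"hand": 0.5, "tx": -4, "ty": 0, "tz": 0, "turn": 0}, {"hand": 0.5, "tx": -4, "ty": 0, "tz": 0, "turn": 0}, {"hand": 0.5, "tx": -4, "ty": 0, "tz": 0, "turn": 0}, {"hand": 0.5, "tx": -3, "ty": 0, "tz": 0, "turn": 0}]'

```text
t: 9.72
ee_pos: [0.4575, -0.0207, 0.0084]
tool_rot: [[-0.942, 0.335, 0.0], [0.335, 0.942, -0.0], [-0.0, -0.0, -1.0]]
contact_force: [-0.2, -0.3, -0.0]
grip_width: 0.751
finger_force: 0.0
```

Call:
send_rows --deltas '[{"hand": 0.5, "tx": -3, "ty": 0, "tz": 0, "turn": 0}, {"hand": 0.5, "tx": -3, "ty": 0, "tz": 0, "turn": 0}, {"hand": 0.5, "tx": -3, "ty": 0, "tz": 0, "turn": 0}, {"hand": 0.5, "tx": -3, "ty": 0, "tz": 0, "turn": 0}, {"hand": 0.5, "tx": -3, "ty": 0, "tz": 0, "turn": 0}]'

```text
t: 10.35
ee_pos: [0.4695, -0.0251, 0.0081]
tool_rot: [[-0.942, 0.335, -0.003], [0.335, 0.942, 0.001], [0.004, -0.0, -1.0]]
contact_force: [-5.5, 1.3, 3.3]
grip_width: 0.751
finger_force: 2.6
```

```bash
python3 look.py 3; python3 -c "
import cv2
a=cv2.imread('pics/scene_3.png')[110:250,210:370];b=cv2.imread('pics/top_3.png')[170:310,210:370]
cv2.imwrite('pics/z3.png',cv2.resize(cv2.hconcat([a,b]),None,fx=2.5,fy=2.5,interpolation=2))"
```

```text
scene 0.72 [ 0.5223 -0.0378 -0.3257] err 0.031 fence frame [-0.1364 -0.0206] dyaw -0.165
 locket 0.56 [271. 207.] [[ 0.517 -0.039]]
10.65 [ 0.4711 -0.0255  0.0083] [-0.1889 -0.0166] [-2.9  0.2 -2.1] [-19.  30.  20. 125. -21.  29.  89.]
tool yaw rel fence -0.18091423871124282
```

View pics/z3.png

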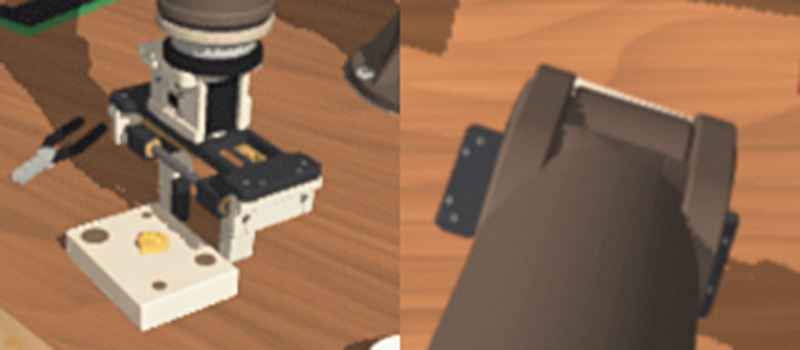

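The fingers now push the board's near edge squarely (scene-crop contacts near (175,215) and (237,258)), and the locket is still at mid-board. I continue forward while turning the board square to the batten.

Call:
send_rows --deltas '[{"hand": 0.5, "tx": -3, "ty": 0, "tz": 0, "turn": -0.01}, {"hand": 0.5, "tx": -3, "ty": 0, "tz": 0, "turn": -0.01}, {"hand": 0.5, "tx": -4, "ty": 0, "tz": 0, "turn": -0.01}, {"hand": 0.5, "tx": -4, "ty": 0, "tz": 0, "turn": -0.01}, {"hand": 0.5, "tx": -4, "ty": 0, "tz": 0, "turn": -0.01}]'

```text
t: 11.28
ee_pos: [0.4879, -0.0312, 0.0084]
tool_rot: [[-0.958, 0.287, -0.001], [0.287, 0.958, 0.0], [0.001, -0.0, -1.0]]
contact_force: [-5.7, 1.9, 5.1]
grip_width: 0.75
finger_force: 3.0
```

Call:
send_rows --deltas '[{"hand": 0.5, "tx": -4, "ty": 0, "tz": 0, "turn": -0.01}, {"hand": 0.5, "tx": -4, "ty": 0, "tz": 0, "turn": -0.01}, {"hand": 0.5, "tx": -4, "ty": 0, "tz": 0, "turn": -0.01}, {"hand": 0.5, "tx": -4, "ty": 0, "tz": 0, "turn": -0.01}, {"hand": 0.5, "tx": -4, "ty": 0, "tz": 0, "turn": -0.01}]'

```text
t: 11.9
ee_pos: [0.5083, -0.0367, 0.0084]
tool_rot: [[-0.971, 0.239, 0.001], [0.239, 0.971, -0.0], [-0.001, 0.0, -1.0]]
contact_force: [-3.3, 0.4, -0.5]
grip_width: 0.751
finger_force: 1.3
```

Call:
send_rows --deltas '[{"hand": 0.5, "tx": -4, "ty": 0, "tz": 0, "turn": -0.01}, {"hand": 0.5, "tx": -4, "ty": 0, "tz": 0, "turn": -0.01}, {"hand": 0.5, "tx": -4, "ty": 0, "tz": 0, "turn": -0.01}, {"hand": 0.5, "tx": -4, "ty": 0, "tz": 0, "turn": -0.01}, {"hand": 0.5, "tx": -4, "ty": 0, "tz": 0, "turn": -0.01}]'

```text
t: 12.52
ee_pos: [0.5279, -0.0411, 0.0084]
tool_rot: [[-0.982, 0.19, 0.001], [0.19, 0.982, -0.0], [-0.001, 0.0, -1.0]]
contact_force: [-1.8, 0.4, -0.4]
grip_width: 0.755
finger_force: 1.2
```

```bash
python3 look.py 4
```

```text
scene 0.58 [ 0.5812 -0.0452 -0.2208] err 0.059 fence frame [-0.077  -0.0184] dyaw -0.06
 locket 0.64 [249. 219.] [[ 0.577 -0.048]]
12.825 [ 0.5279 -0.041   0.0086] [-0.1304 -0.0228] [ 0.2  0.3 -0.2] [-15.  33.  18. 117. -19.  33.  96.]
tool yaw rel fence -0.030907108080941825
```

Call:
send_rows --deltas '[{"hand": 0.5, "tx": -4, "ty": 0, "tz": 0, "turn": -0.01}, {"hand": 0.5, "tx": -4, "ty": 0, "tz": 0, "turn": -0.01}, {"hand": 0.5, "tx": -4, "ty": 0, "tz": 0, "turn": -0.01}, {"hand": 0.5, "tx": -4, "ty": 0, "tz": 0, "turn": 0}, {"hand": 0.5, "tx": -4, "ty": 0, "tz": 0, "turn": 0}]'

```text
t: 13.45
ee_pos: [0.5456, -0.0443, 0.0082]
tool_rot: [[-0.987, 0.161, -0.003], [0.161, 0.987, 0.001], [0.003, 0.0, -1.0]]
contact_force: [-6.6, 1.0, 5.4]
grip_width: 0.753
finger_force: 3.0
```

Call:
send_rows --deltas '[{"hand": 0.5, "tx": -2, "ty": 0, "tz": 0, "turn": 0}, {"hand": 0.5, "tx": -1.5, "ty": 0, "tz": 0, "turn": 0}, {"hand": 0.5, "tx": -1.5, "ty": 0, "tz": 0, "turn": 0}, {"hand": 0.5, "tx": -1, "ty": 0, "tz": 0, "turn": 0}, {"hand": 0.5, "tx": -1, "ty": 0, "tz": 0, "turn": 0}]'

```text
t: 14.08
ee_pos: [0.5538, -0.0456, 0.0084]
tool_rot: [[-0.987, 0.161, -0.0], [0.161, 0.987, 0.0], [0.0, 0.0, -1.0]]
contact_force: [-1.3, 0.2, -1.7]
grip_width: 0.751
finger_force: 0.9
```

```bash
python3 look.py 5
```

```text
top 0.59 [ 0.6078 -0.2039 -0.2282] err 0.779 fence frame [-0.0253 -0.1708] dyaw -0.067
scene 0.63 [ 0.5967 -0.0489 -0.215 ] err 0.181 fence frame [-0.0611 -0.0195] dyaw -0.054
 locket 0.7 [239. 224.] [[ 0.602 -0.052]]
14.375 [ 0.554  -0.0456  0.0085] [-0.1038 -0.0231] [-1.   0.7 -1.1] [-14.  35.  18. 113. -18.  35.  97.]
tool yaw rel fence -0.0008702142687346537
```

Call:
send_rows --deltas '[{"hand": 0.5, "tx": -1, "ty": 0, "tz": 0, "turn": 0}, {"hand": 0.5, "tx": -1, "ty": 0, "tz": 0, "turn": 0}, {"hand": 0.5, "tx": -1, "ty": 0, "tz": 0, "turn": 0}, {"hand": 0.5, "tx": -0.5, "ty": 0, "tz": 0, "turn": 0}, {"hand": 0.5, "tx": 0, "ty": 0, "tz": 0, "turn": 0}]'

```text
t: 15.0
ee_pos: [0.557, -0.0461, 0.0084]
tool_rot: [[-0.987, 0.161, -0.001], [0.161, 0.987, 0.0], [0.001, 0.0, -1.0]]
contact_force: [-4.4, 0.5, 2.8]
grip_width: 0.749
finger_force: 2.2
```

Call:
send_rows --deltas '[{"hand": 0.5, "tx": -1, "ty": 0, "tz": 0, "turn": 0}, {"hand": 0.5, "tx": -0.5, "ty": 0, "tz": 0, "turn": 0}, {"hand": 0.5, "tx": -0.5, "ty": 0, "tz": 0, "turn": 0}, {"hand": 0.5, "tx": 0, "ty": 0, "tz": 0, "turn": 0}, {"hand": 0.5, "tx": 0, "ty": 0, "tz": 0, "turn": 0}]'

```text
t: 15.62
ee_pos: [0.5588, -0.0464, 0.0084]
tool_rot: [[-0.987, 0.161, -0.001], [0.161, 0.987, 0.0], [0.001, 0.0, -1.0]]
contact_force: [-6.8, -0.3, 5.1]
grip_width: 0.751
finger_force: 3.0
```

Call:
send_rows --deltas '[{"hand": 0.5, "tx": -1, "ty": 0, "tz": 0, "turn": 0}, {"hand": 0.5, "tx": -1, "ty": 0, "tz": 0, "turn": 0}, {"hand": 0.5, "tx": 0, "ty": 0, "tz": 0, "turn": 0}, {"hand": 0.5, "tx": 0, "ty": 0, "tz": 0, "turn": 0}, {"hand": 0.5, "tx": 0, "ty": 0, "tz": 0, "turn": 0}]'

```text
t: 16.25
ee_pos: [0.5588, -0.0464, 0.0081]
tool_rot: [[-0.987, 0.161, -0.004], [0.161, 0.987, 0.001], [0.004, 0.0, -1.0]]
contact_force: [-10.8, 2.4, 8.9]
grip_width: 0.75
finger_force: 5.8
```

Call:
send_rows --deltas '[{"hand": 0.5, "tx": -1, "ty": 0, "tz": 0, "turn": 0}, {"hand": 0.5, "tx": -1, "ty": 0, "tz": 0, "turn": 0}, {"hand": 0.5, "tx": 0, "ty": 0, "tz": 0, "turn": 0}, {"hand": 0.5, "tx": 0, "ty": 0, "tz": 0, "turn": 0}, {"hand": 0.5, "tx": 0, "ty": 0, "tz": 0, "turn": 0}]'

```text
t: 16.88
ee_pos: [0.5588, -0.0464, 0.0079]
tool_rot: [[-0.987, 0.161, -0.008], [0.161, 0.987, 0.002], [0.008, 0.0, -1.0]]
contact_force: [-16.8, 3.0, 13.0]
grip_width: 0.754
finger_force: 8.7
```

Contact with the batten is confirmed: the tool has stopped and the force has risen to 17 N. Now I go round to the left end.

Call:
send_rows --deltas '[{"hand": 0.5, "tx": 4, "ty": 0, "tz": 0, "turn": 0}, {"hand": 0.5, "tx": 15, "ty": 0, "tz": 0, "turn": 0}, {"hand": 0.5, "tx": 15, "ty": 0, "tz": 0, "turn": 0}, {"hand": 0.5, "tx": 0, "ty": 0, "tz": -35, "turn": 0}, {"hand": 0.5, "tx": 0, "ty": 0, "tz": -35, "turn": 0}]'

```text
t: 17.5
ee_pos: [0.5287, -0.0415, 0.0791]
tool_rot: [[-0.987, 0.161, -0.0], [0.161, 0.987, 0.0], [0.0, -0.0, -1.0]]
contact_force: [0.7, 0.3, 0.5]
grip_width: 0.752
finger_force: 0.0
```

Call:
send_rows --deltas '[{"hand": -0.25, "tx": 0, "ty": 31, "tz": 0, "turn": 0}, {"hand": -0.25, "tx": 0, "ty": 31, "tz": 0, "turn": 0}, {"hand": -0.25, "tx": -20, "ty": 31, "tz": 0, "turn": 0}, {"hand": -0.25, "tx": -31, "ty": 0, "tz": 0, "turn": 0}, {"hand": -0.25, "tx": -30, "ty": 0, "tz": 0, "turn": 0}]'

```text
t: 18.12
ee_pos: [0.6251, 0.0379, 0.0785]
tool_rot: [[-0.987, 0.16, 0.001], [0.16, 0.987, 0.0], [-0.001, 0.0, -1.0]]
contact_force: [0.7, 0.4, 1.0]
grip_width: 0.375
finger_force: 0.0
```

Call:
send_rows --deltas '[{"hand": -0.25, "tx": 0, "ty": 0, "tz": 0, "turn": 0.16}, {"hand": -0.25, "tx": 0, "ty": 0, "tz": 0, "turn": 0.16}, {"hand": -0.25, "tx": 0, "ty": 0, "tz": 0, "turn": 0.16}, {"hand": -0.25, "tx": 0, "ty": 0, "tz": 0, "turn": 0.16}, {"hand": -0.25, "tx": 0, "ty": 0, "tz": 0, "turn": 0.16}]'

```text
t: 18.75
ee_pos: [0.6241, 0.0372, 0.0784]
tool_rot: [[-0.568, 0.823, 0.0], [0.823, 0.568, 0.0], [-0.0, 0.001, -1.0]]
contact_force: [-0.2, 0.1, -0.4]
grip_width: 0.374
finger_force: 0.0
```

Call:
send_rows --deltas '[{"hand": -0.25, "tx": 0, "ty": 0, "tz": 0, "turn": 0.16}, {"hand": -0.25, "tx": 0, "ty": 0, "tz": 0, "turn": 0.16}, {"hand": -0.25, "tx": 0, "ty": 0, "tz": 0, "turn": 0.16}, {"hand": -0.25, "tx": 0, "ty": 0, "tz": 0, "turn": 0.16}, {"hand": -0.25, "tx": 0, "ty": 0, "tz": 0, "turn": 0.131}]'

```text
t: 19.38
ee_pos: [0.6241, 0.0373, 0.0784]
tool_rot: [[0.166, 0.986, 0.0], [0.986, -0.166, 0.0], [0.0, 0.0, -1.0]]
contact_force: [0.3, -0.1, -0.3]
grip_width: 0.375
finger_force: 0.0
```

```bash
python3 look.py 6;  python3 -c "
import cv2
a=cv2.imread('pics/scene_6.png')[110:330,130:350];b=cv2.imread('pics/top_6.png')[100:320,180:400]
cv2.imwrite('pics/z6.png',cv2.resize(cv2.hconcat([a,b]),None,fx=1.8,fy=1.8,interpolation=2))"
```

```text
top 0.89 [ 0.6125 -0.0567 -0.1678] err 0.032 fence frame [-0.0443 -0.0247] dyaw -0.007
scene 0.87 [ 0.5997 -0.0478 -0.1586] err 0.274 fence frame [-0.0584 -0.018 ] dyaw 0.002
 locket 0.71 [239. 236.] [[ 0.627 -0.028]]
19.675 [0.6244 0.0371 0.0785] [-0.0476  0.0698] [-0.1  0.4  0.1] [-37.  40.  46. 101. -35.  54.  14.]
tool yaw rel fence -1.5695464489082518
```

View pics/z6.png

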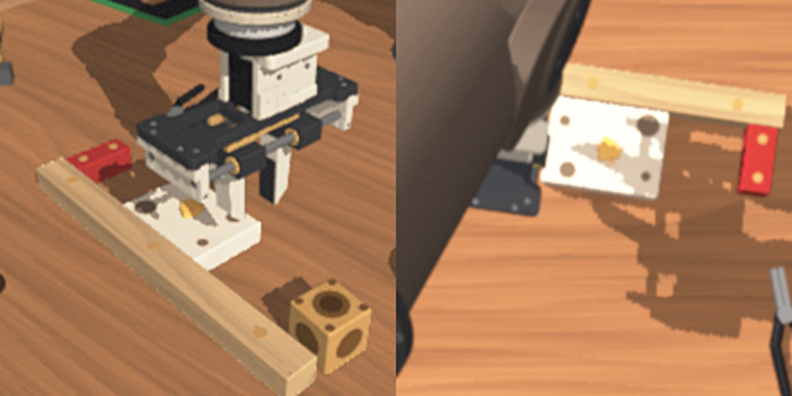

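The board's far edge lies along the batten (the top crop shows no gap along (562,95)–(668,112)). The locket is at mid-board near (609,150), and the fingers stand off the left end. I descend and push towards the stop.

Call:
send_rows --deltas '[{"hand": -0.25, "tx": 2, "ty": 0, "tz": 25, "turn": 0}, {"hand": -0.25, "tx": 0, "ty": 0, "tz": 25, "turn": 0}, {"hand": -0.25, "tx": 0, "ty": 0, "tz": 15, "turn": 0}, {"hand": -0.25, "tx": 0, "ty": 0, "tz": 5, "turn": 0}, {"hand": -0.25, "tx": 0, "ty": 0, "tz": 0, "turn": 0}]'

```text
t: 20.3
ee_pos: [0.6251, 0.0389, 0.0087]
tool_rot: [[0.161, 0.987, 0.0], [0.987, -0.161, -0.0], [0.0, 0.0, -1.0]]
contact_force: [0.8, 0.3, 0.4]
grip_width: 0.375
finger_force: 0.0
```

Call:
send_rows --deltas '[{"hand": -0.25, "tx": -4, "ty": 0, "tz": 0, "turn": 0}, {"hand": -0.25, "tx": -4, "ty": 0, "tz": 0, "turn": 0}, {"hand": -0.25, "tx": -4, "ty": 0, "tz": 0, "turn": 0}, {"hand": -0.25, "tx": -4, "ty": 0, "tz": 0, "turn": 0}, {"hand": -0.25, "tx": -4, "ty": 0, "tz": 0, "turn": 0}]'

```text
t: 20.92
ee_pos: [0.6216, 0.0191, 0.0085]
tool_rot: [[0.161, 0.987, 0.0], [0.987, -0.161, 0.0], [0.0, 0.0, -1.0]]
contact_force: [0.2, 4.6, 0.1]
grip_width: 0.373
finger_force: 1.5
```

Call:
send_rows --deltas '[{"hand": -0.25, "tx": -3, "ty": 0, "tz": 0, "turn": 0}, {"hand": -0.25, "tx": -3, "ty": 0, "tz": 0, "turn": 0}, {"hand": -0.25, "tx": -3, "ty": 0, "tz": 0, "turn": 0}, {"hand": -0.25, "tx": -3, "ty": 0, "tz": 0, "turn": 0}, {"hand": -0.25, "tx": -3, "ty": 0, "tz": 0, "turn": 0}]'

```text
t: 21.55
ee_pos: [0.6193, 0.0045, 0.0085]
tool_rot: [[0.161, 0.987, 0.0], [0.987, -0.161, 0.0], [0.0, 0.0, -1.0]]
contact_force: [-0.0, 3.8, 1.4]
grip_width: 0.377
finger_force: 2.1
```

Call:
send_rows --deltas '[{"hand": -0.25, "tx": -4, "ty": 0, "tz": 0, "turn": 0}, {"hand": -0.25, "tx": -4, "ty": 0, "tz": 0, "turn": 0}, {"hand": -0.25, "tx": -4, "ty": 0, "tz": 0, "turn": 0}, {"hand": -0.25, "tx": -4, "ty": 0, "tz": 0, "turn": 0}, {"hand": -0.25, "tx": -4, "ty": 0, "tz": 0, "turn": 0}]'

```text
t: 22.18
ee_pos: [0.616, -0.0155, 0.0085]
tool_rot: [[0.161, 0.987, 0.0], [0.987, -0.161, 0.0], [0.0, 0.0, -1.0]]
contact_force: [0.4, 4.4, 1.8]
grip_width: 0.372
finger_force: 2.2
```

Call:
send_rows --deltas '[{"hand": -0.25, "tx": -4, "ty": 0, "tz": 0, "turn": 0}, {"hand": -0.25, "tx": -4, "ty": 0, "tz": 0, "turn": 0}, {"hand": -0.25, "tx": -4, "ty": 0, "tz": 0, "turn": 0}, {"hand": -0.25, "tx": -4, "ty": 0, "tz": 0, "turn": 0}, {"hand": -0.25, "tx": -4, "ty": 0, "tz": 0, "turn": 0}]'

```text
t: 22.8
ee_pos: [0.6128, -0.0351, 0.0084]
tool_rot: [[0.161, 0.987, 0.0], [0.987, -0.161, 0.0], [0.0, -0.0, -1.0]]
contact_force: [0.8, 5.2, 2.3]
grip_width: 0.373
finger_force: 2.4
```

Call:
send_rows --deltas '[{"hand": -0.25, "tx": -4, "ty": 0, "tz": 0, "turn": 0}, {"hand": -0.25, "tx": -4, "ty": 0, "tz": 0, "turn": 0}, {"hand": -0.25, "tx": -4, "ty": 0, "tz": 0, "turn": 0}, {"hand": -0.25, "tx": -4, "ty": 0, "tz": 0, "turn": 0}, {"hand": -0.25, "tx": -4, "ty": 0, "tz": 0, "turn": 0}]'

```text
t: 23.42
ee_pos: [0.6095, -0.0548, 0.0085]
tool_rot: [[0.161, 0.987, 0.0], [0.987, -0.161, 0.0], [0.0, 0.0, -1.0]]
contact_force: [1.1, 5.0, 3.5]
grip_width: 0.373
finger_force: 2.5
```

```bash
python3 look.py 7
```

```text
top 0.79 [ 0.5986 -0.1337 -0.1405] err 0.395 fence frame [-0.0457 -0.103 ] dyaw 0.02
 locket 0.47 [338. 190.] [[ 0.595 -0.131]]
scene 0.67 [ 0.5815 -0.1206 -0.2116] err 0.791 fence frame [-0.0646 -0.0928] dyaw -0.051
23.725 [ 0.6091 -0.0557  0.0082] [-0.0479 -0.0242] [ 0.6 -0.1 -0.7] [-26.  44.  41. 106. -39.  45.  26.]
tool yaw rel fence -1.5726462676676751
```

Call:
send_rows --deltas '[{"hand": -0.25, "tx": -2, "ty": 0, "tz": 0, "turn": 0}, {"hand": -0.25, "tx": -2, "ty": 0, "tz": 0, "turn": 0}, {"hand": -0.25, "tx": -1.5, "ty": 0, "tz": 0, "turn": 0}, {"hand": -0.25, "tx": -1, "ty": 0, "tz": 0, "turn": 0}, {"hand": -0.25, "tx": -1, "ty": 0, "tz": 0, "turn": 0}]'

```text
t: 24.35
ee_pos: [0.6082, -0.062, 0.0084]
tool_rot: [[0.161, 0.987, -0.0], [0.987, -0.161, 0.0], [0.0, -0.0, -1.0]]
contact_force: [-0.7, 5.1, -0.8]
grip_width: 0.381
finger_force: 2.4
```

Call:
send_rows --deltas '[{"hand": -0.25, "tx": -1, "ty": 0, "tz": 0, "turn": 0}, {"hand": -0.25, "tx": -1, "ty": 0, "tz": 0, "turn": 0}, {"hand": -0.25, "tx": -1, "ty": 0, "tz": 0, "turn": 0}, {"hand": -0.25, "tx": 0, "ty": 0, "tz": 0, "turn": 0}, {"hand": -0.25, "tx": 0, "ty": 0, "tz": 0, "turn": 0}]'

```text
t: 24.98
ee_pos: [0.6081, -0.0621, 0.0084]
tool_rot: [[0.159, 0.987, -0.0], [0.987, -0.159, 0.004], [0.004, -0.001, -1.0]]
contact_force: [0.2, 10.2, 2.2]
grip_width: 0.377
finger_force: 4.8
```

Call:
send_rows --deltas '[{"hand": -0.25, "tx": -1, "ty": 0, "tz": 0, "turn": 0}, {"hand": -0.25, "tx": -1, "ty": 0, "tz": 0, "turn": 0}, {"hand": -0.25, "tx": 0, "ty": 0, "tz": 0, "turn": 0}, {"hand": -0.25, "tx": 0, "ty": 0, "tz": 0, "turn": 0}, {"hand": -0.25, "tx": 0, "ty": 0, "tz": 0, "turn": 0}]'

```text
t: 25.6
ee_pos: [0.608, -0.0621, 0.0084]
tool_rot: [[0.158, 0.987, -0.0], [0.987, -0.158, 0.006], [0.006, -0.001, -1.0]]
contact_force: [0.2, 14.8, 3.8]
grip_width: 0.379
finger_force: 7.3
```

Call:
send_rows --deltas '[{"hand": -0.25, "tx": 6, "ty": 0, "tz": 0, "turn": 0}, {"hand": -0.25, "tx": 20, "ty": 0, "tz": 0, "turn": 0}, {"hand": -0.25, "tx": 20, "ty": 0, "tz": 0, "turn": 0}, {"hand": -0.25, "tx": 0, "ty": 0, "tz": -35, "turn": 0}, {"hand": -0.25, "tx": 20, "ty": 0, "tz": -35, "turn": 0}]'

```text
t: 26.22
ee_pos: [0.6179, -0.0021, 0.0792]
tool_rot: [[0.163, 0.987, -0.001], [0.987, -0.163, -0.001], [-0.002, -0.0, -1.0]]
contact_force: [0.7, 0.4, 1.2]
grip_width: 0.376
finger_force: 0.0
```

Call:
send_rows --deltas '[{"hand": -0.25, "tx": 30, "ty": 0, "tz": -35, "turn": 0}, {"hand": -0.25, "tx": 50, "ty": 0, "tz": -40, "turn": 0}, {"hand": -0.25, "tx": 50, "ty": 0, "tz": 0, "turn": 0}, {"hand": -0.25, "tx": 50, "ty": 0, "tz": 0, "turn": 0}, {"hand": -0.25, "tx": 0, "ty": 0, "tz": 0, "turn": 0}]'

```text
t: 26.85
ee_pos: [0.6465, 0.1824, 0.1514]
tool_rot: [[0.152, 0.988, -0.001], [0.988, -0.152, 0.002], [0.002, -0.001, -1.0]]
contact_force: [0.1, 0.1, -0.5]
grip_width: 0.375
finger_force: 0.0
```

```bash
python3 look.py 8;  python3 -c "
import cv2
a=cv2.imread('pics/scene_8.png')[160:260,130:270];b=cv2.imread('pics/top_8.png')[130:230,280:420]
cv2.imwrite('pics/z8.png',cv2.resize(cv2.vconcat([a,b]),None,fx=3,fy=3,interpolation=2))"
```

```text
top 0.86 [ 0.5993 -0.1374 -0.157 ] err 0.022 fence frame [-0.0444 -0.1065] dyaw 0.004
 locket 0.57 [342. 190.] [[ 0.595 -0.139]]
scene 0.72 [ 0.5871 -0.1299 -0.1773] err 0.205 fence frame [-0.0577 -0.101 ] dyaw -0.016
 locket 0.63 [214. 215.] [[ 0.608 -0.109]]
27.15 [0.647  0.1733 0.1527] [-0.0471  0.2078] [-0.   0.1 -0.8] [-49.  40.  50.  91. -33.  65.  -1.]
tool yaw rel fence -1.5738342748222485
```

View pics/z8.png

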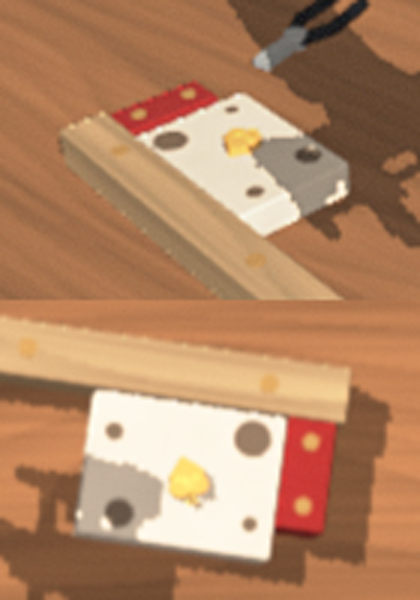

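The top crop shows the board's far edge along the batten and its right end against the red stop at (280,420)–(275,555), with the locket still mid-board at (188,482). One gentle press from the front will make sure the far edge is flush.

Call:
send_rows --deltas '[{"hand": 0.2, "tx": -40, "ty": -16, "tz": 0, "turn": 0}, {"hand": 0.2, "tx": -55, "ty": -17, "tz": 0, "turn": 0}, {"hand": 0.2, "tx": -55, "ty": -17, "tz": 0, "turn": 0}, {"hand": 0.2, "tx": -55, "ty": -16, "tz": 0, "turn": 0}, {"hand": 0.2, "tx": -55, "ty": -16, "tz": 0, "turn": 0}]'

```text
t: 27.78
ee_pos: [0.5229, -0.0711, 0.1528]
tool_rot: [[0.163, 0.987, 0.001], [0.987, -0.163, 0.0], [0.0, 0.001, -1.0]]
contact_force: [0.7, 0.5, -0.4]
grip_width: 0.601
finger_force: 0.0
```

Call:
send_rows --deltas '[{"hand": 0.2, "tx": -50, "ty": 0, "tz": 0, "turn": 0}, {"hand": 0.2, "tx": 0, "ty": 0, "tz": 0, "turn": -0.16}, {"hand": 0.2, "tx": 0, "ty": 0, "tz": 0, "turn": -0.16}, {"hand": 0.2, "tx": 0, "ty": 0, "tz": 0, "turn": -0.16}, {"hand": 0.2, "tx": 0, "ty": 0, "tz": 0, "turn": -0.16}]'

```text
t: 28.4
ee_pos: [0.5156, -0.1191, 0.1527]
tool_rot: [[-0.463, 0.887, 0.0], [0.887, 0.463, 0.0], [-0.0, 0.0, -1.0]]
contact_force: [-0.2, -0.9, -0.2]
grip_width: 0.598
finger_force: 0.0
```

Call:
send_rows --deltas '[{"hand": 0.2, "tx": 0, "ty": 0, "tz": 0, "turn": -0.16}, {"hand": 0.2, "tx": 0, "ty": 0, "tz": 0, "turn": -0.16}, {"hand": 0.2, "tx": 0, "ty": 0, "tz": 0, "turn": -0.16}, {"hand": 0.2, "tx": 0, "ty": 0, "tz": 0, "turn": -0.16}, {"hand": 0.2, "tx": 0, "ty": 0, "tz": 0, "turn": -0.16}]'

```text
t: 29.02
ee_pos: [0.5156, -0.1192, 0.1527]
tool_rot: [[-0.958, 0.286, 0.0], [0.286, 0.958, -0.0], [-0.0, 0.0, -1.0]]
contact_force: [-1.0, -0.5, -0.3]
grip_width: 0.603
finger_force: 0.0
```

Call:
send_rows --deltas '[{"hand": 0.2, "tx": 0, "ty": 0, "tz": 0, "turn": -0.131}, {"hand": 0.2, "tx": 0, "ty": 0, "tz": 0, "turn": 0}, {"hand": 0.2, "tx": 0, "ty": 0, "tz": 0, "turn": 0}, {"hand": 0.2, "tx": 0, "ty": 0, "tz": 0, "turn": 0}, {"hand": 0.2, "tx": 0, "ty": 0, "tz": 0, "turn": 0}]'

```text
t: 29.65
ee_pos: [0.5161, -0.1181, 0.1524]
tool_rot: [[-0.987, 0.162, -0.0], [0.162, 0.987, -0.0], [0.0, -0.0, -1.0]]
contact_force: [0.4, -0.1, -0.0]
grip_width: 0.599
finger_force: 0.0
```

```bash
python3 look.py 9
```

```text
top 0.92 [ 0.6066 -0.0981 -0.1752] err 0.692 fence frame [-0.0435 -0.0666] dyaw -0.014
 locket 0.69 [324. 177.] [[ 0.62  -0.107]]
scene 0.97 [ 0.5865 -0.1303 -0.1697] err 0.22 fence frame [-0.0582 -0.1015] dyaw -0.009
 locket 0.6 [210. 207.] [[ 0.595 -0.134]]
29.95 [ 0.5161 -0.1181  0.1524] [-0.1296 -0.1008] [-0.6 -0.6 -1. ] [-14.  22.  28. 110. -13.  51. 101.]
tool yaw rel fence -0.0009680439685660069
```

Call:
send_rows --deltas '[{"hand": 0.2, "tx": 0, "ty": -2, "tz": 45, "turn": 0}, {"hand": 0.2, "tx": 0, "ty": 0, "tz": 45, "turn": 0}, {"hand": 0.2, "tx": 0, "ty": 0, "tz": 35, "turn": 0}, {"hand": 0.2, "tx": 0, "ty": 0, "tz": 15, "turn": 0}, {"hand": 0.2, "tx": 0, "ty": 0, "tz": 4, "turn": 0}]'

```text
t: 30.58
ee_pos: [0.5157, -0.1202, 0.0082]
tool_rot: [[-0.987, 0.161, -0.001], [0.161, 0.987, 0.0], [0.001, -0.0, -1.0]]
contact_force: [-0.2, -0.7, 0.4]
grip_width: 0.599
finger_force: 0.0
```

Call:
send_rows --deltas '[{"hand": 0.2, "tx": -8, "ty": 0, "tz": 0, "turn": 0}, {"hand": 0.2, "tx": -8, "ty": 0, "tz": 0, "turn": 0}, {"hand": 0.2, "tx": -6, "ty": 0, "tz": 0, "turn": 0}, {"hand": 0.2, "tx": -4, "ty": 0, "tz": 0, "turn": 0}, {"hand": 0.2, "tx": -2, "ty": 0, "tz": 0, "turn": 0}]'

```text
t: 31.2
ee_pos: [0.5437, -0.1247, 0.0086]
tool_rot: [[-0.987, 0.161, 0.0], [0.161, 0.987, -0.0], [-0.0, 0.0, -1.0]]
contact_force: [-0.3, -0.0, 0.3]
grip_width: 0.602
finger_force: 0.0
```

Call:
send_rows --deltas '[{"hand": 0.2, "tx": -1, "ty": 0, "tz": 0, "turn": 0}, {"hand": 0.2, "tx": -1, "ty": 0, "tz": 0, "turn": 0}, {"hand": 0.2, "tx": -1, "ty": 0, "tz": 0, "turn": 0}, {"hand": 0.2, "tx": -1, "ty": 0, "tz": 0, "turn": 0}, {"hand": 0.2, "tx": 0, "ty": 0, "tz": 0, "turn": 0}]'

```text
t: 31.82
ee_pos: [0.5459, -0.125, 0.0082]
tool_rot: [[-0.987, 0.161, -0.003], [0.161, 0.987, 0.001], [0.003, 0.0, -1.0]]
contact_force: [-5.4, 0.3, 2.9]
grip_width: 0.599
finger_force: 2.6
```

Call:
send_rows --deltas '[{"hand": 0.2, "tx": -1, "ty": 0, "tz": 0, "turn": 0}, {"hand": 0.2, "tx": -1, "ty": 0, "tz": 0, "turn": 0}, {"hand": 0.2, "tx": -1, "ty": 0, "tz": 0, "turn": 0}, {"hand": 0.2, "tx": 0, "ty": 0, "tz": 0, "turn": 0}, {"hand": 0.2, "tx": 0, "ty": 0, "tz": 0, "turn": 0}]'

```text
t: 32.45
ee_pos: [0.5461, -0.1249, 0.0079]
tool_rot: [[-0.987, 0.161, -0.007], [0.161, 0.987, 0.002], [0.008, 0.001, -1.0]]
contact_force: [-13.0, 2.4, 11.4]
grip_width: 0.603
finger_force: 6.6
```

Call:
send_rows --deltas '[{"hand": 0.2, "tx": 5, "ty": 0, "tz": 0, "turn": 0}, {"hand": 0.2, "tx": 15, "ty": 0, "tz": 0, "turn": 0}, {"hand": 0.2, "tx": 18, "ty": 0, "tz": 0, "turn": 0}, {"hand": 0.2, "tx": 0, "ty": 0, "tz": -45, "turn": 0}, {"hand": 0.2, "tx": 0, "ty": 0, "tz": -55, "turn": 0}]'

```text
t: 33.08
ee_pos: [0.5113, -0.1194, 0.1088]
tool_rot: [[-0.987, 0.161, -0.002], [0.161, 0.987, 0.0], [0.002, -0.0, -1.0]]
contact_force: [2.3, 0.3, 0.3]
grip_width: 0.597
finger_force: 0.0
```

Call:
send_rows --deltas '[{"hand": 0.2, "tx": 0, "ty": 40, "tz": -45, "turn": 0}, {"hand": 0.2, "tx": 0, "ty": 55, "tz": 0, "turn": 0}, {"hand": 0.2, "tx": 0, "ty": 55, "tz": 0, "turn": 0}, {"hand": 0.2, "tx": 0, "ty": 55, "tz": 0, "turn": 0}, {"hand": 0.2, "tx": 0, "ty": 55, "tz": 0, "turn": 0}]'

```text
t: 33.7
ee_pos: [0.5544, 0.1387, 0.1536]
tool_rot: [[-0.987, 0.161, 0.001], [0.161, 0.987, 0.001], [-0.001, 0.001, -1.0]]
contact_force: [0.2, 0.8, 0.6]
grip_width: 0.598
finger_force: 0.0
```

```bash
python3 look.py 10
```

```text
top 0.87 [ 0.5995 -0.1373 -0.1627] err 0.022 fence frame [-0.0442 -0.1064] dyaw -0.002
scene 0.97 [ 0.591  -0.1294 -0.1759] err 0.207 fence frame [-0.0539 -0.1   ] dyaw -0.015
34.0 [0.5543 0.1354 0.1534] [-0.1325  0.1556] [-0.5 -0.4 -0.2] [-38.  25.  26. 105. -13.  54.  75.]
tool yaw rel fence -0.002439021515120876
```

View pics/top_10.png

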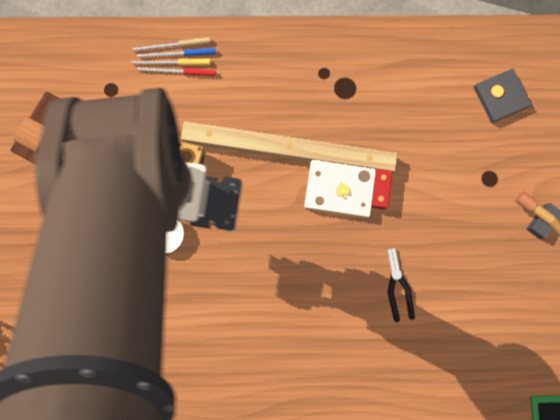

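The board (centre about (341,188)) sits in the corner between batten and red stop, with the locket at (343,190) on it. The pliers are where they were, and the gripper is well above everything.

```bash
python3 -c "
from workcell import order
print(order.close_job())"
```

```text
the job is handed in; nothing more can be done
None
```

I pushed the board into the corner and handed the job in at about 34 s: by the final picture and push forces it sits flush against the batten and red stop, with the locket still on it and the robot clear.

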